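Charge the milling jar with grinding balls

ROBOT

A 7-joint arm with a two-finger parallel gripper is mounted at the origin on a cart in front of the work surface, level with it; the furniture and walls round the work are solid. World frame = base frame: x ahead of the robot, y to its left, z up, the work surface at z = 0. Lengths are in m, angles in rad, forces in N, time in s.
With the tool pointing down it reaches from about 0.4 to 0.875 m from the base axis. Payload 19.3 kg.
Tool frame: the origin (TCP) lies midway between the tips of the shut fingers; the grasp point (between the pads) lies 19 mm behind it; z points along the fingers, y is the line along which they close (so a half turn about z gives the same grasp; the last joint's range is limited). The gripper opens to 85 mm and grips with 20 to 120 N. Pads are 22 mm wide; open, the fingers measure 114 mm over their backs; the gripper's body (76 mm by 85 mm) begins 54 mm behind the grasp point. The pads swing forward as they close: fully open they stand 13 mm farther back than shut.
Start: joints at [1.196, 0.521, -0.036, 1.599, 0.021, 1.021, -0.113], TCP at [0.188, -0.596, 0.231] pointing down, gripper open.
Joint ranges: [-2.91, 2.91], [-0.3, 2.13], [-1.5, 1.42], [0.17, 2.43], [-1.26, 4.41], [0.16, 1.93], [-2.52, 2.52]. Speed limits (rad/s): [1.89, 1.89, 2.39, 2.39, 3.01, 3.01, 3.01].

INTERFACE

Orientations are given as a unit quaternion [x, y, z, w].
In Python, from station import ctrl gives the robot as it stands.
- The arm moves only by the shell command python3 -m pendant 'ROWS' [OPENING] [FORCE]. ROWS is a JSON object of lists of equal length, an entry for each row: "translation": the shift along the world's x, y, z as a fraction of full scale, a list of three; "rotation": the turn, a rotation vector about the world's x, y, z as a fraction of full scale, a list of three. A call has 1 to 12 rows; each row shifts and turns the commanded pose from where the row before left it; what a row does not reach is not made up. Full scale, the value 1, is 0.06 m for a shift and 60 degrees for a turn. A row lasts 1/8 s, in which the tool goes at most 62.5 mm and 10.7 degrees, less where a joint would pass 70% of its speed; a pose out of reach is approached as far as the arm can. A call with a number of a shift or a turn outside -1 to 1 is refused whole. A call with a gripper value outside its range is refused whole. OPENING is the opening, from 0 (shut) to 1 (fully open), set as the call begins (- or left out, the last holds). The fingers move at their own pace and stop on an object; FORCE is the grip in N (left out, the last holds). Time passes only in rows, so rows that do not move let the fingers close. It gives the time, the measured TCP pose, the force, the opening and the grip force at its end, in the units of the state.
- ctrl.state(): the state, without advancing time (a new reading comes with each control period).
- ctrl.get_image(name): name is "scene" or "top" or "wrist"; returns the picture (480x640x3 uint8, red, green, blue); there is no depth.
- ctrl.camera_model(name): a dict with "fx", "fy", "cx", "cy" (pixels), "cam_to_world" (4x4, takes a point from camera to world coordinates). Camera axes: x right, y down, z forward; pixel columns grow to the right and rows downward; lengths in m; the calibration is good to about 2 mm. A picture is of the moment at which its call begins: read the wrist's pose just before it. camera_model takes no time and is no camera call; for the wrist camera it gives the pose at the moment of the call.
- ctrl.close_job(): hands the job in; it is judged then, once.
The state is a dict: "time_s": time; "joints": joint angles; "qd": joint speeds; "tau": joint torques, N m; "ee_pos": TCP position; "tcp_rot": TCP orientation; "ft_force": force on the tool from outside, world axes, zero at the start; "moment": the same for the moment, N m; "width": opening from 0.0 (shut) to 1.0 (fully open); "grasp_force": force on a finger pad.
Only numpy, scipy, OpenCV 4.12 (cv2) and the standard library are available. Lean on these libraries where they do the work, as an engineer would, in place of code of your own. Each camera call takes 0.05 s, during which the arm holds its last target. There are 200 camera calls.

TASK

Charge the milling jar: use the scoop to take grinding balls out of the tray and tip them into the jar, until at least four of the five are in it; leave none lying outside the jar and the tray. Then set the scoop down level on its rubber mat. Touch the balls only with the scoop, never with the gripper, and leave the bottle, petri dish and timer where they are.

Things in the scene. Friction and masses are not known exactly. Their poses are not given: they have to be found in the camera images.
- scoop: Steel scoop, 178 long, 80 wide, 96 mm tall. Origin: underside of the flat pan, at its centre, x to the open front lip, z up. Pan x -42 to +41 mm, floor 2 mm thick (1.2 at the lip), side walls at y +-40, 28 mm high, falling off to 0 over the front 40 mm, rear wall 34 mm. Level black grip bar behind: x -41 to -137, 18 wide, 16 mm tall, middle 88 mm up. Stands on the mat.
- scoop_grip (a point): Middle of the scoop's black grip bar (x -90, y 0, z 88 mm in the scoop's frame), a good place to pinch it from above across its 18 mm width.
- scoop_lip (a point): Middle of the scoop's front lip, at the underside (x +41, z 0 mm in the scoop's frame).
- tray: Grey open tray, 246 x 109 x 33 mm, fixed. Origin: underside centre; x along its length, z up. Level inner floor 3 mm above the bench, x -95 to +95 mm, y -45 to +45 mm; both ends slope steeply up to the rim, 65 degrees from level (30 mm up, 14 mm out); long sides are upright walls, rim 33 mm above the bench. The balls start in its +x half (x +25 to +90 mm).
- jar: Open round steel milling jar, fixed to the bench: outside diameter 126 mm at the rim, 120 mm below, 75 mm tall, wall 5 mm, mouth 116 mm inside, inner floor 6 mm above the bench. Origin: underside centre, z up.
- jar_mouth (a point): Centre of the jar's mouth, in the plane of the rim, 75 mm above the bench.
- mat: Dark rubber mat, 150 x 130 x 4 mm, fixed to the bench, on which the scoop stands. Origin: underside centre; x along its 150 mm side.
- ball0: White ceramic grinding ball, polished, 24 mm diameter, 30 g, origin at its centre; starts in the tray.
- ball1: Another grinding ball, just like ball0.
- ball2: Another grinding ball, just like ball0.
- ball3: Another grinding ball, just like ball0.
- ball4: Another grinding ball, just like ball0.
- bottle_red: Bystander: clear bottle with red cap, 76 mm diameter, 169 mm tall, at the back of the work area. Origin: underside centre.
- petri_dish: Bystander: petri dish, 88 mm diameter, 16 mm high. Origin: underside centre.
- timer: Bystander: small white bench timer, 34 x 68 x 55 mm. Origin: underside centre.

How it is judged:
By the outcome, as a careful person would: the job done as asked, in the order asked, and still so for the second after the job is handed in, with the robot touching nothing.
It also fails if it takes over 67 s, if anything falls off the work surface, if the arm or the gripper's body presses on something with over 40 N, if the wrist force passes 120 N, or if a joint passes its speed limit or range.

## Working session

There is one attempt and no reset: what is moved stays moved. The work goes in short steps, Python scripts to look and compute and a shell command to move; the robot and the scene stay as the last step left them, time stands still between calls to the robot, and variables do not carry over. Pictures are saved under pics/ and viewed, at most 10 in all, crops included, and the job is handed in when it is done.

```bash
mkdir -p pics; ls; python3 - <<'E'
from station import ctrl
import cv2,numpy as np
s=ctrl.state();print(s)
for n in("scene","top"):
    im=ctrl.get_image(n);cv2.imwrite(f"pics/{n}0.png",im[:,:,::-1]);m=ctrl.camera_model(n);print(n,m)
E
```

```text
pics
{'time_s': 0.0, 'joints': array([ 1.19581859,  0.52199824, -0.03636399,  1.60000871,  0.02117721,
        1.02112136, -0.11279646]), 'qd': array([-0.0003686 ,  0.00049715, -0.00187773,  0.00147177, -0.00095214,
        0.00029055,  0.00096488]), 'tau': array([-1.76368743e-03, -9.27115846e+01,  1.97728246e+00, -3.69933665e+01,
        1.74145232e-02,  8.10366852e-03, -4.52430481e-05]), 'ee_pos': array([ 0.18743634, -0.59586698,  0.2307349 ]), 'tcp_rot': array([ 9.88410088e-01,  1.51806341e-01, -1.10045187e-04, -5.65391566e-04]), 'ft_force': array([0.36753554, 0.4706146 , 0.1971637 ]), 'moment': array([-0.01599344, -0.01736978, -0.02267323]), 'grasp_force': 0.0, 'width': 1.0004382301799362}
scene {'fx': 447.7046076502609, 'fy': 447.7046076502609, 'cx': 320.1010428037677, 'cy': 240.62831293231395, 'cam_to_world': array([[-0.75396423, -0.48129034,  0.44709903,  0.05495317],
       [-0.65678607,  0.56579293, -0.4985082 ,  0.54402722],
       [-0.01303829, -0.66950576, -0.74269242,  0.93592007],
       [ 0.        ,  0.        ,  0.        ,  1.        ]])}
top {'fx': 448.88920686299167, 'fy': 448.88920686299167, 'cx': 318.9767380831874, 'cy': 236.0576272127612, 'cam_to_world': array([[ 0.01190302, -0.99576952,  0.09111191,  0.46711839],
       [-0.99987071, -0.01086763,  0.01185169, -0.04066776],
       [-0.01081138, -0.0912412 , -0.99577013,  1.07296375],
       [ 0.        ,  0.        ,  0.        ,  1.        ]])}
```

View pics/top0.png

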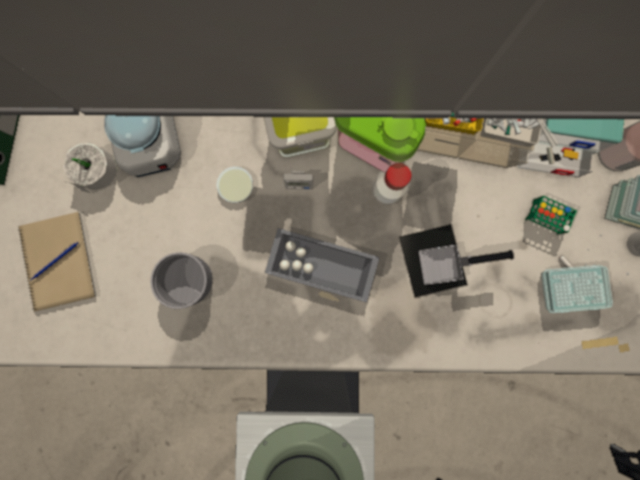

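View pics/scene0.png

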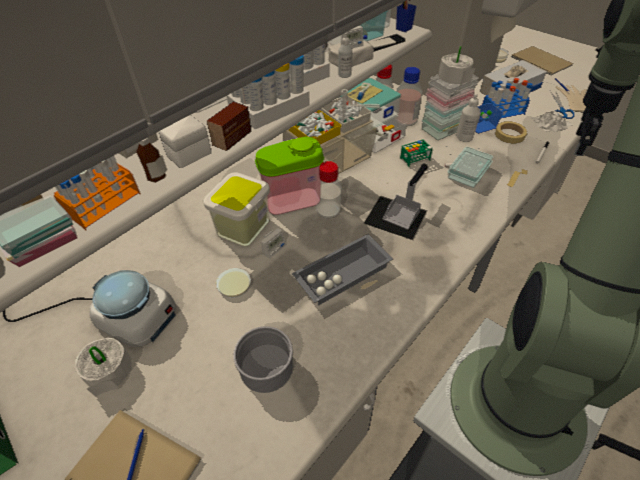

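The top view shows the jar at (181,280), the tray centred at (322,270) with balls around (285–308,245–268). It also shows the mat at (434,261), the scoop pan at (438,265) and its grip bar from (465,261) to (512,254). In the scene view these are at the jar (264,357), tray (343,268), balls (325,280) and scoop (402,212).

```bash
cat > h.py <<'E'
from station import ctrl
import cv2,numpy as np
def ray(m,uv):
    T=np.array(m["cam_to_world"]);d=np.array([(uv[0]-m["cx"])/m["fx"],(uv[1]-m["cy"])/m["fy"],1.])
    return T[:3,3],T[:3,:3]@d
def onz(m,uv,z):
    o,d=ray(m,uv);return (o+d*(z-o[2])/d[2])
def tri(m1,u1,m2,u2):
    A=np.zeros((3,3));b=np.zeros(3);rs=[]
    for m,u in((m1,u1),(m2,u2)):
        o,d=ray(m,u);d=d/np.linalg.norm(d);P=np.eye(3)-np.outer(d,d);A+=P;b+=P@o;rs.append((P,o))
    p=np.linalg.solve(A,b);return p,[float(np.linalg.norm(P@(p-o))) for P,o in rs]
def proj(m,p):
    T=np.array(m["cam_to_world"]);q=T[:3,:3].T@(np.asarray(p)-T[:3,3]);return np.array([m["fx"]*q[0]/q[2]+m["cx"],m["fy"]*q[1]/q[2]+m["cy"]])
def shot(n,tag):
    m=ctrl.camera_model(n);im=ctrl.get_image(n)[:,:,::-1].copy();cv2.imwrite(f"pics/{tag}.png",im);np.save(f"pics/{tag}.npy",m,allow_pickle=True);return im,m
E
python3 - <<'E'
from h import *
mt=ctrl.camera_model("top");ms=ctrl.camera_model("scene")
np.set_printoptions(precision=4,suppress=True)
for k,u,z in[("jar",(181,280),.04),("tray",(322,270),.02),("bar0",(465,261),.092),("bar1",(512,254),.092),("mat",(434,261),.004)]: print(k,onz(mt,u,z))
t=cv2.imread("pics/top0.png");s=cv2.imread("pics/scene0.png")
a=cv2.resize(t[215:325,255:525],None,fx=2.96,fy=2.96,interpolation=cv2.INTER_CUBIC)
b=cv2.resize(s[150:310,280:450],None,fx=2.5,fy=2.5,interpolation=cv2.INTER_CUBIC)
c=np.zeros((600,800,3),np.uint8);c[:a.shape[0],:a.shape[1]]=a[:,:800]
b=cv2.resize(s[150:305,240:450],None,fx=1.75,fy=1.75,interpolation=cv2.INTER_CUBIC);c[326:326+b.shape[0],:b.shape[1]]=b[:274]
cv2.imwrite("pics/crop1.png",c)
# balls: bright small blobs inside tray
for im,roi in((t,(268,235,380,315)),(s,(290,240,395,310))):
    x0,y0,x1,y1=roi;g=cv2.cvtColor(im,cv2.COLOR_BGR2GRAY)[y0:y1,x0:x1]
    n,l,st,ce=cv2.connectedComponentsWithStats((g>165).astype(np.uint8));print([(st[i,4],ce[i]+[x0,y0]) for i in range(1,n) if st[i,4]>8])
# mat & bar (black)
g=cv2.cvtColor(t,cv2.COLOR_BGR2GRAY)[220:305,395:520]
c_,_=cv2.findContours((g<45).astype(np.uint8),0,2)
for k in c_:
    if cv2.contourArea(k)>60:
        r=cv2.minAreaRect(k);print(cv2.contourArea(k),cv2.boxPoints(r)+[395,220])
E
```

```text
jar [0.4568 0.2875 0.04  ]
tray [ 0.4838 -0.0362  0.02  ]
bar0 [ 0.5058 -0.3474  0.092 ]
bar1 [ 0.5222 -0.4496  0.092 ]
mat [ 0.5085 -0.3016  0.004 ]
[(np.int32(25), array([288.96, 245.16])), (np.int32(30), array([300.1667, 251.2   ])), (np.int32(45), array([284.2444, 263.4444])), (np.int32(44), array([296.5, 264. ])), (np.int32(45), array([307.6667, 266.5778])), (np.int32(135), array([300.6296, 303.7259])), (np.int32(80), array([369.7  , 306.475]))]
[(np.int32(19), array([320.5789, 273.5789])), (np.int32(19), array([309.8947, 276.6316])), (np.int32(25), array([335.68, 276.8 ])), (np.int32(25), array([327.44, 281.92])), (np.int32(24), array([319.5, 289. ])), (np.int32(34), array([357.2647, 303.0588])), (np.int32(53), array([309.1887, 306.3962]))]
190.0 [[467.428  256.8053]
 [511.428  250.8053]
 [512.2677 256.9635]
 [468.2677 262.9635]]
1497.5 [[399.556  237.5851]
 [449.8465 224.1743]
 [465.6805 283.5519]
 [415.39   296.9626]]
```

View pics/crop1.png

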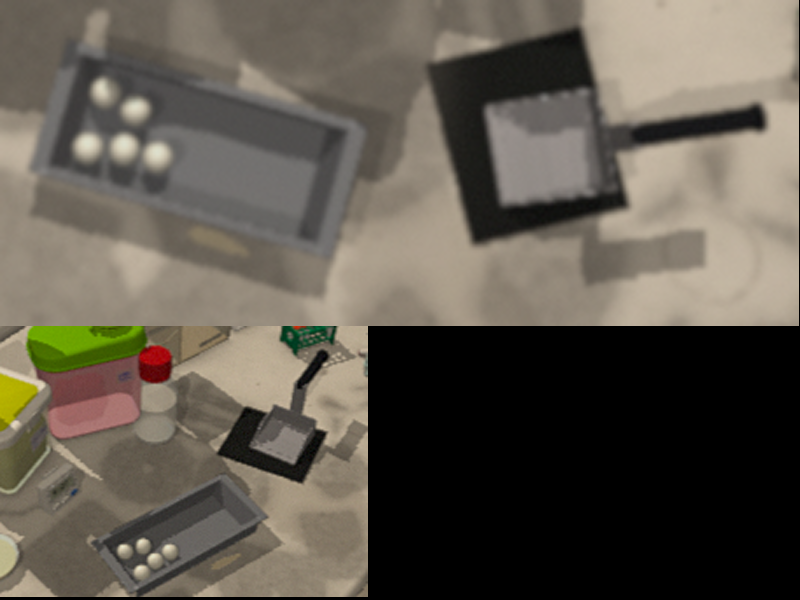

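The crop shows tray long edges running from (70,45) to (360,130), so its heading is about 74°. The scoop bar runs from (635,135) to (765,118), heading about 97.5°. I'm moving above the bar and will refine there with the wrist camera.

```bash
python3 -m pendant '{"translation":[[0.55,0.33,0.05],[0.55,0.33,0.05],[0.55,0.33,0.05],[0.55,0.33,0.05],[0.55,0.33,0.05],[0.55,0.33,0.05],[0.55,0.33,0.05],[0.55,0.33,0.05],[0.55,0.33,0.05],[0.55,0.33,0.05],[0,0,0],[0,0,0]],"rotation":[[0,0,0.1335],[0,0,0.1335],[0,0,0.1335],[0,0,0.1335],[0,0,0.1335],[0,0,0.1335],[0,0,0.1335],[0,0,0.1335],[0,0,0.1335],[0,0,0.1335],[0,0,0],[0,0,0]]}' 1 120
python3 - <<'E'
from h import *
im,m=shot("wrist","w1");print(m["cam_to_world"],m["fx"]);s=ctrl.state();print(s["joints"])
E
```

```text
time_s: 1.6
ee_pos: [0.5169, -0.3986, 0.2609]
tcp_rot: [0.66, 0.752, -0.0, -0.0]
ft_force: [0.6, 0.6, 0.9]
width: 0.996
grasp_force: 0.0
[[ 0.99173436  0.12296165  0.03665225  0.50701358]
 [ 0.12829388 -0.94606028 -0.29750737 -0.3228577 ]
 [-0.00190676  0.29975054 -0.95401571  0.40227573]
 [ 0.          0.          0.          1.        ]] 398.3177543648445
[ 0.83317454  0.5672835  -0.41867631  1.47055145  0.24167975  1.15558153
  0.50476765]
```

View pics/w1.png

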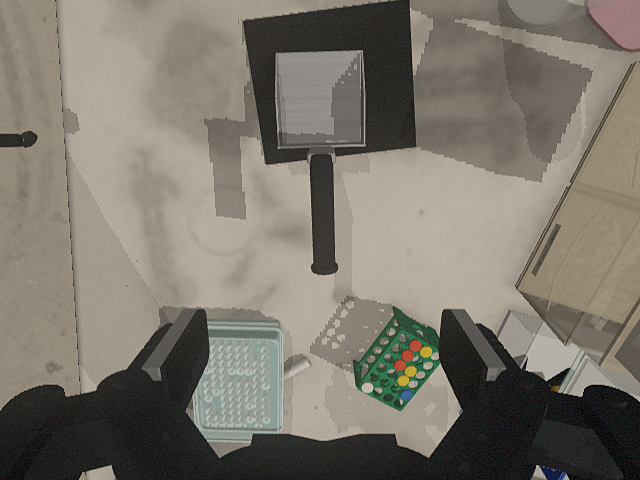

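The wrist picture shows the scoop's bar from (321,155) to (324,270), the pan at (320,100) and the mat's corners near (244,20), (408,0), (415,147) and (266,163). Next I measure the bar axis and its height.

```bash
python3 - <<'E'
from h import *
np.set_printoptions(precision=4,suppress=True)
im=cv2.imread("pics/w1.png");m=np.load("pics/w1.npy",allow_pickle=True).item();mt=ctrl.camera_model("top");ms=ctrl.camera_model("scene")
g=im.max(2)[165:290,290:350]
n,l,st,ce=cv2.connectedComponentsWithStats((g<50).astype(np.uint8));i=1+np.argmax(st[1:,4]);print(st[i]+[290,165,0,0,0])
mids=[]
for r in range(5,100,5):
    c=np.where(l[r]==i)[0]; 
    if len(c): mids.append((c.min()+290,c.max()+290,r+165))
mids=np.array(mids,float);print(mids[[0,5,10,-1]])
rear=(324.5,273.5)
for z in(.09,.092,.1):
  a=onz(m,((mids[0,0]+mids[0,1])/2,mids[0,2]),z);b=onz(m,((mids[-1,0]+mids[-1,1])/2,mids[-1,2]),z)
  print(z,a,b,np.degrees(np.arctan2(*(a-b)[[1,0]])),"rear",onz(m,rear,z))
print("rear tri",tri(m,rear,mt,(512.5,253.9)))
# scene bar rear end
s=cv2.imread("pics/scene0.png");g=s.max(2)[155:205,400:440];n,l,st,ce=cv2.connectedComponentsWithStats((g<50).astype(np.uint8))
for k in range(1,n):
  if st[k,4]>20: print("scene",st[k]+[400,155,0,0,0],ce[k]+[400,155])
# pan edges: lip corner in wrist
lc=[(276.5,51),(362.5,51)]
for u in lc: print("lip",onz(m,u,.006))
print("mat", [onz(m,u,.004)[:2] for u in((244,20),(408,0),(415,147),(266,163))])
E
```

```text
[310 165   6  65 146]
[[310. 313. 170.]
 [311. 311. 195.]
 [312. 313. 220.]
 [312. 314. 225.]]
0.09 [ 0.5027 -0.3671  0.09  ] [ 0.5092 -0.4112  0.09  ] 98.42277764258188 rear [ 0.524  -0.4523  0.09  ]
0.092 [ 0.5027 -0.3668  0.092 ] [ 0.5092 -0.4107  0.092 ] 98.42277764258178 rear [ 0.5239 -0.4514  0.092 ]
0.1 [ 0.5028 -0.3657  0.1   ] [ 0.5091 -0.4084  0.1   ] 98.42277764258165 rear [ 0.5235 -0.4481  0.1   ]
rear tri (array([ 0.5427, -0.5976, -0.2602]), [0.0004117840184265076, 0.00041178401842651514])
scene [410 164  18  22 133] [418.3158 174.1128]
lip [ 0.4571 -0.2761  0.006 ]
lip [ 0.5347 -0.2661  0.006 ]
mat [array([ 0.4256, -0.2543]), array([ 0.5681, -0.22  ]), array([ 0.5992, -0.344 ]), array([ 0.456 , -0.3782])]
```

```bash
python3 - <<'E'
from h import *
np.set_printoptions(precision=4,suppress=True)
im=cv2.imread("pics/w1.png");m=np.load("pics/w1.npy",allow_pickle=True).item();ms=ctrl.camera_model("scene")
g=im.max(2);roi=g[160:280,295:350]
for th in(60,75,90):
    n,l,st,ce=cv2.connectedComponentsWithStats((roi<th).astype(np.uint8));i=1+np.argmax(st[1:,4]);
    c,_=cv2.findContours((l==i).astype(np.uint8),0,2);v=cv2.fitLine(c[0],cv2.DIST_L2,0,.01,.01).ravel();bb=cv2.minAreaRect(c[0]);print(th,st[i]+[295,160,0,0,0],ce[i]+[295,160],bb)
    P=[onz(m,(v[2]+295+v[0]/v[1]*(r-v[3]-160),r),.098) for r in(165,265)];print(P,np.degrees(np.arctan2(*(P[0]-P[1])[[1,0]])))
s=cv2.imread("pics/scene0.png")
print("tri rear top",tri(m,(324.5,271),ms,(426,165)))
print("tri centre",tri(m,(322,212),ms,(418.3,174.1)))
for x,y in((427,165),(418,174),(411,186)):print(s.max(2)[y-2:y+3,x-4:x+5])
E
```

```text
60 [ 310  160   28  115 1898] [321.7355 208.8335] ((28.430252075195312, 56.93183898925781), (114.14188385009766, 26.032764434814453), 89.34146118164062)
[array([ 0.5065, -0.3617,  0.098 ]), array([ 0.5199, -0.4419,  0.098 ])] 99.50625445978281
75 [ 310  160   28  115 2575] [322.4854 216.5553] ((28.430316925048828, 56.93758773803711), (114.15338134765625, 26.032764434814453), 89.34146118164062)
[array([ 0.5093, -0.3613,  0.098 ]), array([ 0.5211, -0.4417,  0.098 ])] 98.34622101447106
90 [ 310  160   28  115 2589] [322.5129 216.584 ] ((28.435997009277344, 56.93177032470703), (114.16487121582031, 26.04425621032715), 89.34146118164062)
[array([ 0.5138, -0.3608,  0.098 ]), array([ 0.5216, -0.4416,  0.098 ])] 95.55444403615267
tri rear top (array([ 0.5214, -0.449 ,  0.0961]), [0.002423452183835228, 0.002423452183835084])
tri centre (array([ 0.5141, -0.3981,  0.0977]), [0.0009920534999117816, 0.0009920534999118171])
[[ 81  77 104 128 123 125 121 122 122]
 [ 28  24  41  68 104 127 119 123 121]
 [ 14  15  10  32  87 127 126 123 130]
 [ 21  14  19  15  56 103 130 156 162]
 [ 21  22  21   9  43 100 152 185 168]]
[[183 162  96  33  17  20  20  17  10]
 [178 130  48  16  23  26  24  12  10]
 [158  78  20  19  20  23  11   8  45]
 [ 88  30  18  19  22  18  11  38 103]
 [ 35  13  22  29  23   7  31  96 146]]
[[166  90  56  15   8  39  77  90 105]
 [156  83  56  20  19  34  68  80 121]
 [142  77  73  72  66  64  70  80 127]
 [137  76  74  74  76  72  70  88 137]
 [103  72  76  75  71  72  69 105 147]]
```

```bash
python3 -m pendant '{"translation":[[-0.05,-0.02,-0.5],[0,0,-0.5],[0,0,-0.5],[0,0,-0.5],[0,0,-0.5],[0,0,-0.4],[0,0,-0.2],[0,0,0]],"rotation":[[0,0,0.007],[0,0,0],[0,0,0],[0,0,0],[0,0,0],[0,0,0],[0,0,0],[0,0,0]]}' 1 120 && python3 -m pendant '{"translation":[[0,0,0],[0,0,0],[0,0,0],[0,0,0],[0,0,0],[0,0,0],[0,0,0]],"rotation":[[0,0,0],[0,0,0],[0,0,0],[0,0,0],[0,0,0],[0,0,0],[0,0,0]]}' 0 120; python3 -c "
from h import *
im,m=shot('wrist','w2');s=ctrl.state();print(s['moment'],s['joints'])"
```

```text
time_s: 2.65
ee_pos: [0.5139, -0.3997, 0.075]
tcp_rot: [0.657, 0.754, -0.0, -0.0]
ft_force: [-0.0, -0.3, -0.4]
width: 1.001
grasp_force: 0.0
time_s: 3.52
ee_pos: [0.5148, -0.3998, 0.0758]
tcp_rot: [0.656, 0.755, -0.0, 0.0]
ft_force: [-0.4, -2.0, 6.1]
width: 0.187
grasp_force: 117.6
[-0.18694135  0.13144489  0.00303758] [ 0.80302517  0.76757103 -0.36345677  1.62335746  0.34687357  0.81407364
  0.43197931]
```

View pics/w2.png

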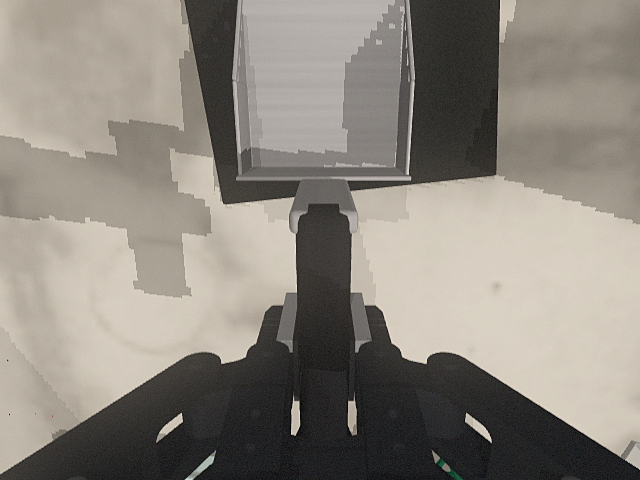

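The grip holds the bar squarely, with the rear wall's top corners at (237,178) and (411,178). Next I compute the scoop's pose in the hand and the tray and jar poses.

```bash
python3 - <<'E'
from h import *
np.set_printoptions(precision=4,suppress=True)
m=np.load("pics/w2.npy",allow_pickle=True).item();mt=ctrl.camera_model("top");ms=ctrl.camera_model("scene")
a=onz(m,(237,178.5),.038);b=onz(m,(411,178.5),.038);d=b-a;print("rear wall",(a+b)/2,np.linalg.norm(d),np.degrees(np.arctan2(d[1],d[0]))+90)
h=np.radians(97.8);print("expected rear", np.array([.5148,-.3998])+.048*np.array([np.cos(h),np.sin(h)]))
c=[(278,229.2),(377.3,258.2),(366.5,300.5),(266.8,273.1)]
P=np.array([onz(mt,u,.033) for u in c]);print(P)
print("sides",[np.linalg.norm(P[i]-P[(i+1)%4]) for i in range(4)],"centre",P.mean(0))
print("heading",[np.degrees(np.arctan2(*(P[i]-P[j])[[1,0]])) for i,j in((0,1),(3,2))])
# tray rim by mask in top: low-saturation darker than bench
t=cv2.imread("pics/top0.png");hsv=cv2.cvtColor(t,cv2.COLOR_BGR2HSV)
for p in [(322,250),(330,280),(340,294),(330,268),(320,310),(320,238),(300,230)]:print(p,t[p[1],p[0]],hsv[p[1],p[0]])
# jar rim ellipse
g=t.max(2);
b=np.int16(t[:,:,2])-np.int16(t[:,:,0])
for nm,im,(x0,y0,x1,y1) in(("top",t,(140,240,225,325)),("scene",cv2.imread("pics/scene0.png"),(220,315,310,400)),("topt",t,(255,220,390,315)),("scenet",cv2.imread("pics/scene0.png"),(285,230,400,315))):
    q=im[y0:y1,x0:x1].astype(int);w=((q[:,:,2]-q[:,:,0])<8).astype(np.uint8)
    w=cv2.morphologyEx(w,cv2.MORPH_OPEN,np.ones((3,3),np.uint8));cs,_=cv2.findContours(w,0,2);k=max(cs,key=cv2.contourArea)
    print(nm,cv2.contourArea(k),cv2.fitEllipse(k),cv2.boxPoints(cv2.minAreaRect(k))+[x0,y0])
    if nm[-1]=="t":
        e=cv2.approxPolyDP(cv2.convexHull(k),3,True)[:,0]+[x0,y0];print(e.tolist())
    np.save("pics/k_"+nm,k[:,0]+[x0,y0])
E
```

```text
rear wall [ 0.5081 -0.3526  0.038 ] 0.07841374392951381 97.87000240712311
expected rear [ 0.5083 -0.3522]
[[ 0.5773  0.0675  0.033 ]
 [ 0.5123 -0.1638  0.033 ]
 [ 0.415  -0.1391  0.033 ]
 [ 0.475   0.0913  0.033 ]]
sides [np.float64(0.24021431532841175), np.float64(0.10037892326516004), np.float64(0.23805058786585892), np.float64(0.10507188272362886)] centre [ 0.4949 -0.036   0.033 ]
heading [np.float64(74.30864215128248), np.float64(75.42033137966835)]
(322, 250) [77 79 80] [20 10 80]
(330, 280) [110 111 114] [  8   9 114]
(340, 294) [101 106 109] [ 19  19 109]
(330, 268) [113 114 117] [  8   9 117]
(320, 310) [125 140 151] [ 17  44 151]
(320, 238) [ 91 101 109] [ 17  42 109]
(300, 230) [75 83 89] [17 40 89]
top 921.0 ((31.238595962524414, 33.19084548950195), (32.51154327392578, 39.13111877441406), 46.37464141845703) [[151.0529 256.6882]
 [186.7647 253.9412]
 [189.4882 289.3471]
 [153.7765 292.0941]]
scene 52.0 ((21.258705139160156, 41.6348991394043), (9.498952865600586, 13.668710708618164), 28.281940460205078) [[232.5638 360.1946]
 [241.1611 347.9128]
 [247.9396 352.6577]
 [239.3423 364.9396]]
topt 4666.0 ((66.32530975341797, 44.528804779052734), (50.56416702270508, 130.2599639892578), 106.43020629882812) [[264.7073 272.3658]
 [277.55   227.6956]
 [379.0596 256.8796]
 [366.2169 301.5499]]
[[278, 229], [376, 256], [366, 300], [267, 272]]
scenet 1204.5 ((60.43830871582031, 28.775856018066406), (26.292741775512695, 87.85724639892578), 73.91191101074219) [[289.295  257.8602]
 [383.1627 232.0926]
 [390.8309 260.0268]
 [296.9632 285.7944]]
[[390, 257], [329, 277], [303, 280], [294, 275], [358, 239], [367, 238]]
```

```bash
python3 -m pendant '{"translation":[[0,0,0.3],[0,0,0.6],[0,0,0.7],[0,0,0.7],[0,0.2,0.7],[0,0.5,0.5],[0,0.7,0],[0,0.7,0],[0,0.7,0],[0,0.7,0],[0,0.7,0],[0,0.7,0]],"rotation":[[0,0,0],[0,0,0],[0,0,0],[0,0,0],[0,0,0],[0,0,0],[0,0,-0.0645],[0,0,-0.0645],[0,0,-0.0645],[0,0,-0.0645],[0,0,-0.0645],[0,0,-0.0645]]}' && python3 -m pendant '{"translation":[[0.5,0.7,0],[0.5,0.55,0],[0.4,0,0],[0,0,0],[0,0,0]],"rotation":[[0,0,0],[0,0,0],[0,0,0],[0,0,0],[0,0,0]]}'; python3 -c "
from h import *
im,m=shot('wrist','w3');s=ctrl.state();print(s['moment'],s['joints'],s['ee_pos'],s['tcp_rot'])"
```

```text
time_s: 5.08
ee_pos: [0.5142, -0.1038, 0.2863]
tcp_rot: [0.795, 0.606, 0.0, 0.0]
ft_force: [1.5, 0.4, -1.9]
width: 0.183
grasp_force: 117.5
time_s: 5.7
ee_pos: [0.5979, -0.0305, 0.2857]
tcp_rot: [0.795, 0.607, -0.0, -0.0]
ft_force: [-0.2, 0.2, -1.6]
width: 0.188
grasp_force: 117.7
[-0.04240761  0.03874184  0.01708133] [ 0.27174179  0.45858515 -0.45873225  1.59019972  0.21734169  1.1437568
 -0.50260722] [ 0.59786215 -0.03064783  0.28580083] [ 7.94704425e-01  6.06996591e-01 -7.88677529e-05  9.96072468e-05]
```

View pics/w3.png

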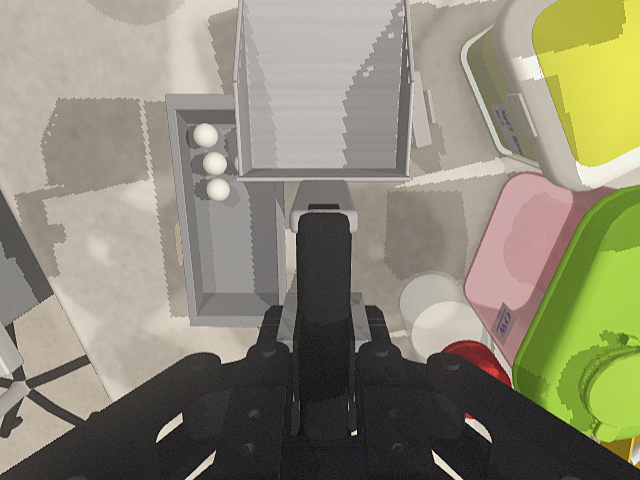

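The left rim of the tray runs from (166,95) to (189,326), its rear edge lies at row ~325, its front edge at row ~95, and three balls are visible at (205,135), (214,162) and (218,189). I'll fit those edges numerically.

```bash
python3 - <<'E'
from h import *
np.set_printoptions(precision=4,suppress=True)
im=cv2.imread("pics/w3.png").astype(float);m=np.load("pics/w3.npy",allow_pickle=True).item()
w=cv2.GaussianBlur(im[:,:,2]-im[:,:,0],(3,3),0)  # warm bench vs neutral tray
def cross(line):
    # last index moving from tray(neutral) outward to warm
    return line
L=[]
for r in range(105,318,6):
    e=166+(r-95)*23/231; xs=np.arange(int(e)-14,int(e)+12)
    v=w[r,xs]; d=np.diff(v); i=np.argmin(d); L.append((xs[i]+.5,r))
B=[]
for c in range(200,262,4):
    ys=np.arange(312,340);v=w[ys,c];i=np.argmax(np.diff(v));B.append((c,ys[i]+.5))
F=[]
for c in range(172,232,4):
    ys=np.arange(82,108);v=w[ys,c];i=np.argmin(np.diff(v));F.append((c,ys[i]+.5))
def fit(P):
    W=np.array([onz(m,p,.033)[:2] for p in P]).astype(np.float32)
    v=cv2.fitLine(W,cv2.DIST_HUBER,0,.001,.001).ravel();n=np.array([-v[1],v[0]]);r=(W-v[2:])@n
    return v,np.median(abs(r)),np.abs(r).max()
out={}
for n,P in(("L",L),("B",B),("F",F)):
    v,a,b=fit(P);out[n]=v;print(n,np.degrees(np.arctan2(v[1],v[0])),v[2:],a,b,P[0],P[-1])
v=out["L"];h=v[:2]*np.sign(v[1]);right=np.array([h[1],-h[0]])
axis0=v[2:]+right*.0545
sB=(out["B"][2:]-axis0)@h;sF=(out["F"][2:]-axis0)@h;print("length",sF-sB)
# correct for oblique ends: intersect
c=axis0+h*(sB+sF)/2;print("centre",c,"heading",np.degrees(np.arctan2(h[1],h[0])))
# inner wall-top right edge check: neutral brightness profile rows 220..280 cols 255..292
g=im.mean(2)
for r in(220,250,280):print(r,g[r,262:294].astype(int))
# balls top/w3
for u in((205,135),(214,162),(218,189)):
    p=onz(m,u,.015)[:2]-c;print("ball",p@h,p@right)
mt=ctrl.camera_model("top")
for u in((288.96,245.2),(300.2,251.2),(284.2,263.4),(296.5,264),(307.7,266.6)):
    p=onz(mt,u,.015)[:2]-c;print("ball top",p@h,p@right)
E
```

```text
L 74.45079 [ 0.4481 -0.0125] 0.00024437407 0.0005591566 (np.float64(165.5), 105) (np.float64(188.5), 315)
B -16.01701 [ 0.4644 -0.152 ] 0.00023273195 0.00077524903 (200, np.float64(325.5)) (260, np.float64(326.5))
F -15.351285 [0.5068 0.0903] 5.355105e-09 1.5366822e-08 (172, np.float64(93.5)) (228, np.float64(93.5))
length 0.24483924
centre [ 0.4986 -0.0345] heading 74.45079
220 [118 118 111 116 118 113 117 117 115 114 111 116 114 105 135 149 150 150
 148 154 155 159 148 148 145 145 152 102 121 134 145 159]
250 [112 116 115 111 110 111 114 115 112 113 112 114 112 116 111 134 156 153
 153 151 152 154 155 156 196 190 189 190 190 192 190 190]
280 [112 115 114 111 115 110 111 114 114 109 113 117 112 112 111 109 132 159
 150 151 149 153 150 161 153 164 168 162 168 142 146 114]
ball 0.08390527703963292 -0.025178756131428934
ball 0.05709250307273166 -0.018260692670215083
ball 0.02915771589287076 -0.016288131830747964
ball top 0.08577588359199022 0.02064016838882268
ball top 0.05622283197371586 0.014436266658610974
ball top 0.08428928910779689 -0.023675263326133122
ball top 0.056049258703449026 -0.01693348367276037
ball top 0.02899624836237722 -0.015428259026476723
```

```bash
python3 -m pendant '{"translation":[[-0.38,-0.38,0],[-0.38,-0.38,0],[-0.38,-0.38,0],[-0.38,-0.38,0],[-0.38,-0.38,-0.1],[-0.37,-0.38,-0.5],[0,0,-0.6],[0,0,-0.6],[0,0,-0.6],[0,0,-0.35],[0,0,-0.1],[0,0,0]],"rotation":[[0,0,-0.004],[0,0,0],[0,0,0],[0,0,0],[0,0,0],[0,0,0],[0,0,0],[0,0,0],[0,0,0],[0,0,0],[0,0,0],[0,0,0]]}'; python3 -c "
from h import *
im,m=shot('wrist','w4')
c=np.array([.4986,-.0345]);h=np.array([.2689,.9632])
s=ctrl.state();p=s['ee_pos'][:2]-c;print(s['ee_pos'],s['tcp_rot'],'s,lat(right)',p@h,p@[h[1],-h[0]],s['joints'])"
```

```text
time_s: 7.25
ee_pos: [0.4623, -0.1673, 0.1149]
tcp_rot: [0.796, 0.605, 0.0, 0.0]
ft_force: [-0.5, 0.7, -0.7]
width: 0.182
grasp_force: 117.6
[ 0.46256991 -0.16739278  0.11519471] [7.95973901e-01 6.05330722e-01 2.50850651e-04 4.50445332e-04] s,lat(right) -0.13769081614598433 0.0010306857586986128 [ 0.5085494   0.50551721 -0.36821454  2.03258686  0.29176707  0.65201696
 -0.32159269]
```

View pics/w4.png

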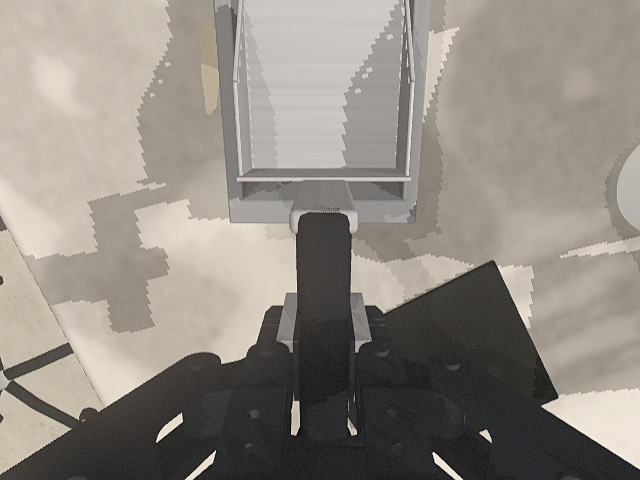

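The scoop's rear corners (237/411,180) sit centrally between the tray's rim edges at (229,222) and (416,220), about 1 mm to the right. I'll trim that and lower with the lip slightly down.

```bash
python3 -m pendant '{"translation":[[-0.016,0.004,-0.2],[0,0,-0.25],[0,0,-0.12],[0,0,-0.05],[0,0,0]],"rotation":[[-0.024,0.0067,0],[0,0,0],[0,0,0],[0,0,0],[0,0,0]]}'; python3 -c "
from h import *
c=np.array([.4986,-.0345]);h=np.array([.2689,.9632])
s=ctrl.state();p=s['ee_pos'][:2]-c;print(s['ee_pos'],s['tcp_rot'],s['ft_force'],s['moment'],'s,lat(right)',p@h,p@[h[1],-h[0]])"
```

```text
time_s: 7.92
ee_pos: [0.4615, -0.1669, 0.0772]
tcp_rot: [0.796, 0.605, -0.01, 0.008]
ft_force: [-0.7, 0.2, 0.5]
width: 0.185
grasp_force: 118.1
[ 0.46147419 -0.16693935  0.07715389] [ 0.79586481  0.60533713 -0.01027153  0.00778812] [-0.73121323  0.18923239  0.45693704] [0.39938764 0.05327045 0.04882547] s,lat(right) -0.1375487108223236 -0.00014664238519710395
```

```bash
python3 -m pendant '{"translation":[[0.0448,0.1605,-0.01],[0.0448,0.1605,0],[0.0448,0.1605,0],[0.0448,0.1605,0],[0.0448,0.1605,0],[0.0448,0.1605,0],[0.0448,0.1605,0],[0.0448,0.1605,0],[0.0269,0.0963,0],[0,0,0]],"rotation":[[0,0,0],[0,0,0],[0,0,0],[0,0,0],[0,0,0],[0,0,0],[0,0,0],[0,0,0],[0,0,0],[0,0,0]]}'; python3 -c "
from h import *
c=np.array([.4986,-.0345]);h=np.array([.2689,.9632])
s=ctrl.state();p=s['ee_pos'][:2]-c;print(s['ee_pos'],s['tcp_rot'],s['ft_force'],s['moment'],'s,lat(right)',p@h,p@[h[1],-h[0]])
a,_=shot('top','t5');b,_=shot('scene','s5');w,_=shot('wrist','w5')
o=np.hstack([cv2.resize(a[225:310,255:385],(390,255)),cv2.resize(b[220:320,270:410],(378,270))[:255]])
cv2.imwrite('pics/c5.png',np.vstack([o,np.hstack([w[0:240],np.zeros((240,128,3),np.uint8)])]))"
```

```text
time_s: 9.18
ee_pos: [0.4847, -0.0833, 0.0764]
tcp_rot: [0.796, 0.606, -0.01, 0.008]
ft_force: [1.1, 1.0, 1.6]
width: 0.181
grasp_force: 118.3
[ 0.48474756 -0.08326382  0.07643263] [ 0.79552989  0.60578135 -0.01007777  0.00771963] [1.09728422 1.01447233 1.55262176] [ 0.8138483  -0.26074929 -0.01743983] s,lat(right) -0.05069422903443419 -0.00023007847260844748
```

View pics/c5.png

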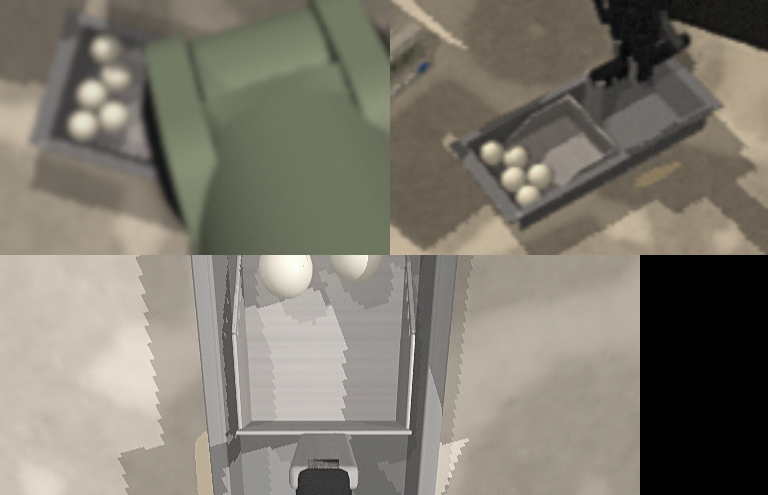

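Two balls are already on the pan (wrist crop, (285,275) and (350,262)). The other three sit against the tray's end, at (85,125), (92,93) and (104,47) in the top crop. I'm continuing to the end and then tilting back.

```bash
python3 -m pendant '{"translation":[[0.0224,0.0803,0],[0.0224,0.0803,0],[0.012,0.043,0],[0,0,0]],"rotation":[[0,0,0],[0,0,0],[0,0,0],[0,0,0]]}'; python3 -c "
from h import *
c=np.array([.4986,-.0345]);h=np.array([.2689,.9632])
s=ctrl.state();p=s['ee_pos'][:2]-c;print(s['ee_pos'],s['tcp_rot'],s['ft_force'],s['moment'],'s,lat(right)',p@h,p@[h[1],-h[0]])"
```

```text
time_s: 9.82
ee_pos: [0.4879, -0.072, 0.0765]
tcp_rot: [0.796, 0.605, -0.01, 0.008]
ft_force: [-0.5, -2.4, 3.8]
width: 0.187
grasp_force: 118.6
[ 0.48794698 -0.07197327  0.07653771] [ 0.79591749  0.60526225 -0.01047642  0.00794991] [-0.50737618 -2.35151087  3.80173917] [ 0.08870098 -0.12028148 -0.01251762] s,lat(right) -0.03895885396653109 -0.00018442896093159102
```

```bash
python3 -m pendant '{"translation":[[0.0134,0.0482,0],[0,0,0],[-0.0022,-0.008,0.04],[-0.0022,-0.008,0.05],[-0.0022,-0.008,0.05],[-0.0022,-0.008,0.05],[-0.0022,-0.008,0.05],[0,0,0.1],[0,0,0]],"rotation":[[0,0,0],[0,0,0],[0.048,-0.0135,0],[0.048,-0.0135,0],[0.048,-0.0135,0],[0.048,-0.0135,0],[0.048,-0.0135,0],[0.048,-0.0135,0],[0,0,0]]}'; python3 -c "
from h import *
c=np.array([.4986,-.0345]);h=np.array([.2689,.9632])
s=ctrl.state();p=s['ee_pos'][:2]-c;print(s['ee_pos'],s['tcp_rot'],s['ft_force'],s['moment'],s['joints'],'s,lat(right)',p@h,p@[h[1],-h[0]])
a,_=shot('top','t6');b,_=shot('scene','s6');w,_=shot('wrist','w6')
o=np.hstack([cv2.resize(a[225:310,255:385],(390,255)),cv2.resize(b[220:320,270:410],(378,270))[:255]])
cv2.imwrite('pics/c6.png',np.vstack([o,np.hstack([w[0:240],np.zeros((240,128,3),np.uint8)])]))"
```

```text
time_s: 10.95
ee_pos: [0.4876, -0.0724, 0.0965]
tcp_rot: [0.788, 0.598, 0.114, -0.086]
ft_force: [0.7, 0.6, -2.3]
width: 0.181
grasp_force: 117.6
[ 0.48761369 -0.07237614  0.09653137] [ 0.78839601  0.59826908  0.11417087 -0.08643407] [ 0.74001738  0.55655673 -2.30598947] [-0.66966213  0.20755954  0.00217624] [ 0.68041813  0.60789274 -0.61908955  2.04435197  0.10056608  0.54927259
 -0.20039526] s,lat(right) -0.03943651725225492 -0.00039712471132601513
```

View pics/c6.png

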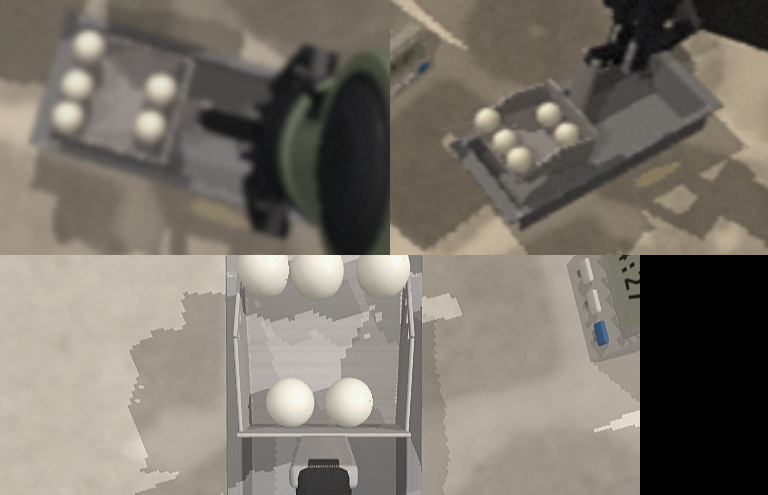

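The top crop shows two balls at the pan's rear wall, (160,88) and (149,127), and three near the lip at (68,117), (77,84) and (88,44). All five are above the scoop. I'm letting them settle and checking numerically.

```bash
python3 -m pendant '{"translation":[[0,0,0],[0,0,0],[0,0,0.05]],"rotation":[[0,0,0],[0,0,0],[0.03,-0.0085,0]]}'; cat >> h.py <<'E'
def balls(im,roi,th=170,amin=10):
    x0,y0,x1,y1=roi;q=im[y0:y1,x0:x1];k=(q.min(2)>th).astype(np.uint8)
    k=cv2.morphologyEx(k,cv2.MORPH_OPEN,np.ones((3,3),np.uint8))
    n,l,st,ce=cv2.connectedComponentsWithStats(k);return [(int(st[i,4]),(ce[i]+[x0,y0]).round().tolist()) for i in range(1,n) if st[i,4]>amin]
E
python3 - <<'E'
from h import *
print("ref top0",balls(cv2.imread("pics/top0.png"),(262,225,340,290),165))
print("ref t6",balls(cv2.imread("pics/t6.png"),(262,225,340,290),165))
print("ref w6",balls(cv2.imread("pics/w6.png"),(230,0,420,200),200,300))
a,_=shot('top','t7');w,_=shot('wrist','w7')
print("t7",balls(a,(262,225,340,290),165));print("w7",balls(w,(230,0,420,200),200,300))
E
```

```text
time_s: 11.48
ee_pos: [0.4882, -0.0705, 0.1001]
tcp_rot: [0.785, 0.599, 0.127, -0.096]
ft_force: [-0.4, -0.6, -2.7]
width: 0.183
grasp_force: 117.5
ref top0 [(18, [300.0, 251.0]), (30, [284.0, 263.0]), (28, [296.0, 264.0]), (28, [308.0, 266.0])]
ref t6 [(37, [284.0, 239.0]), (41, [280.0, 252.0]), (38, [308.0, 254.0]), (38, [277.0, 262.0]), (13, [263.0, 266.0]), (38, [304.0, 266.0])]
ref w6 [(833, [270.0, 11.0]), (847, [325.0, 11.0]), (727, [393.0, 11.0]), (1081, [295.0, 143.0]), (994, [355.0, 143.0])]
t7 [(27, [300.0, 245.0]), (34, [306.0, 253.0]), (39, [297.0, 256.0]), (39, [303.0, 265.0]), (16, [263.0, 265.0]), (42, [292.0, 266.0])]
w7 [(1119, [274.0, 94.0]), (1062, [326.0, 100.0]), (736, [383.0, 98.0]), (1010, [296.0, 143.0]), (940, [356.0, 142.0])]
```

```bash
python3 - <<'E'
from h import *
np.set_printoptions(precision=4,suppress=True)
def run(nm,f,c0,z):
    im=cv2.imread(f).astype(np.float32);m=ctrl.camera_model(nm);w=cv2.GaussianBlur(im[:,:,2]-im[:,:,0],(3,3),0)
    C=onz(m,c0,z)[:2]
    for it in range(4):
        pts=[]
        for a in np.arange(0,2*np.pi,.1):
            rr=np.arange(.050,.078,.0008);uv=np.array([proj(m,[C[0]+r*np.cos(a),C[1]+r*np.sin(a),z]) for r in rr]).astype(np.float32)
            v=cv2.remap(w,uv[None,:,0].copy(),uv[None,:,1].copy(),1)[0];d=v[3:]-v[:-3];i=np.argmax(d)
            if d[i]>6:pts.append([C[0]+rr[i+1]*np.cos(a),C[1]+rr[i+1]*np.sin(a)])
        P=np.array(pts);A=np.c_[2*P,np.ones(len(P))];keep=np.ones(len(P),bool)
        for _ in range(4):
            s=np.linalg.lstsq(A[keep],(P**2).sum(1)[keep],rcond=None)[0];R=np.sqrt(s[2]+s[:2]@s[:2]);e=abs(np.hypot(*(P-s[:2]).T)-R);keep=e<max(.002,2*np.median(e))
        C=s[:2]
    print(nm,z,C,R,len(P),keep.sum(),np.median(e))
for z in(.065,.075,.085):
    run("top","pics/top0.png",(181,280),z);run("scene","pics/scene0.png",(264,350),z)
mt=ctrl.camera_model("top");ms=ctrl.camera_model("scene");print(tri(mt,(181,278),ms,(264,348)))
E
```

```text
top 0.065 [0.4537 0.2803] 0.06740177682894856 31 29 0.00149963711921694
scene 0.065 [0.4608 0.2812] 0.06360572102965685 36 31 0.0006977373623953467
top 0.075 [0.4555 0.2779] 0.06573890196438488 33 25 0.0008648479174557661
scene 0.075 [0.456  0.2841] 0.06307289279007042 37 31 0.0006776087997362526
top 0.085 [0.455  0.2757] 0.06445584486143748 34 27 0.0010281081662791847
scene 0.085 [0.4507 0.2871] 0.06270241228640268 37 31 0.0006140670792536967
(array([0.4616, 0.2764, 0.0756]), [1.3978656410356235e-05, 1.397865641025398e-05])
```

All five balls are now on the pan at its rear, and the jar centre is about (0.456, 0.282) with its rim at 0.075. I'm carrying them over.

```bash
python3 -m pendant '{"translation":[[0,0,0.2],[0,0,0.4],[-0.05,0.12,0.4],[-0.1,0.25,0],[-0.15,0.38,0],[-0.2,0.48,0],[-0.2,0.5,0],[-0.2,0.5,0],[-0.17,0.44,0],[-0.13,0.32,0],[-0.08,0.2,0],[0,0,0]],"rotation":[[0,0,0],[0,0,0],[0,0,0],[0,0,0],[0,0,0],[0,0,0],[0,0,0],[0,0,0],[0,0,0],[0,0,0],[0,0,0],[0,0,0]]}'; python3 - <<'E'
from h import *
np.set_printoptions(precision=4,suppress=True)
from scipy.spatial.transform import Rotation as R
s=ctrl.state();print(s['joints'],s['tcp_rot'],s['ee_pos'])
w,_=shot('wrist','w8');print("w8",balls(w,(230,0,420,200),200,300))
X=R.from_quat(s['tcp_rot']).as_matrix()[:,0];hd=np.degrees(np.arctan2(X[1],X[0]));print("heading",hd,"pitch down",-np.degrees(np.arcsin(X[2])))
h=np.array([np.cos(np.radians(hd)),np.sin(np.radians(hd)),0]);z=np.array([0,0,1.]);lip=np.array([.456,.282,.085])-.02*h
for th in(-18.5,-10,0,10,20,30,40):
    t=np.radians(th);p=lip-(.131*np.cos(t)-.0718*np.sin(t))*h+(.0718*np.cos(t)+.131*np.sin(t))*z;print(th,p,(p-s['ee_pos'])/.06)
E
```

```text
time_s: 13.08
ee_pos: [0.4105, 0.1208, 0.1597]
tcp_rot: [0.785, 0.598, 0.127, -0.096]
ft_force: [0.3, -1.1, -2.0]
width: 0.186
grasp_force: 117.6
[ 0.4174  0.371  -0.7557  2.254  -0.0455  0.4405 -0.5103] [ 0.7852  0.5985  0.1268 -0.0961] [0.4105 0.1208 0.1597]
w8 [(701, [275.0, 93.0]), (677, [327.0, 94.0]), (461, [385.0, 100.0]), (665, [300.0, 141.0]), (608, [353.0, 141.0])]
heading 74.63554437423697 pitch down -18.309208893094773
-18.5 [0.4117 0.121  0.1115] [ 0.0211  0.003  -0.8027]
-10 [0.4132 0.1263 0.133 ] [ 0.0455  0.092  -0.4454]
0 [0.416  0.1364 0.1568] [ 0.0918  0.2603 -0.0481]
10 [0.4198 0.1503 0.1785] [0.1557 0.4927 0.3129]
20 [0.4246 0.1677 0.1973] [0.2351 0.782  0.6265]
30 [0.4302 0.1879 0.2127] [0.3278 1.1193 0.8833]
40 [0.4363 0.2105 0.2242] [0.431  1.4946 1.0754]
```

```bash
python3 -m pendant '{"translation":[[0.023,0.065,-0.012],[0.023,0.065,-0.012],[0.023,0.065,-0.012],[0.023,0.065,-0.012],[0.024,0.087,0.1125],[0.024,0.087,0.1125],[0.024,0.087,0.1125],[0.024,0.087,0.1125],[0.024,0.087,0.1125],[0.024,0.087,0.1125],[0,0,0],[0,0,0]],"rotation":[[-0.0735,0.0202,0],[-0.0735,0.0202,0],[-0.0735,0.0202,0],[-0.0735,0.0202,0],[-0.0536,0.0147,0],[-0.0536,0.0147,0],[-0.0536,0.0147,0],[-0.0536,0.0147,0],[-0.0536,0.0147,0],[-0.0536,0.0147,0],[0,0,0],[0,0,0]]}'; python3 - <<'E'
from h import *
np.set_printoptions(precision=4,suppress=True)
from scipy.spatial.transform import Rotation as R
s=ctrl.state();print(s['joints'],s['ee_pos'],s['ft_force'],s['moment'])
w,_=shot('wrist','w9');print("w9",balls(w,(230,0,420,200),190,200))
X=R.from_quat(s['tcp_rot']).as_matrix()[:,0];print(np.degrees(np.arctan2(X[1],X[0])),"pitch down",-np.degrees(np.arcsin(X[2])))
a,_=shot('top','t9');b,_=shot('scene','s9')
E
```

```text
time_s: 14.62
ee_pos: [0.4254, 0.1661, 0.1971]
tcp_rot: [0.784, 0.596, -0.137, 0.106]
ft_force: [0.3, -0.7, -1.4]
width: 0.182
grasp_force: 117.9
[-0.35    0.4656 -0.4051  1.8864  0.3956  1.1605 -1.2343] [0.4254 0.1661 0.1971] [ 0.3213 -0.6781 -1.4077] [ 0.3342 -0.1021 -0.0146]
w9 [(1253, [329.0, 11.0])]
74.48079302928726 pitch down 19.94592352493887
```

```bash
python3 -m pendant '{"translation":[[0.0327,0.119,0.075],[0.0327,0.119,0.075],[0.0327,0.119,0.075],[0,0,0],[0,0,0],[-0.0327,-0.119,-0.075],[-0.06,-0.2,0.2],[-0.1,-0.4,0.4],[-0.1,-0.4,0],[0,0,0]],"rotation":[[-0.0536,0.0147,0],[-0.0536,0.0147,0],[-0.0536,0.0147,0],[0,0,0],[0,0,0],[0.0536,-0.0147,0],[0.08,-0.022,0],[0.1,-0.0275,0],[0.1,-0.0275,0],[0,0,0]]}'; python3 - <<'E'
from h import *
np.set_printoptions(precision=4,suppress=True)
from scipy.spatial.transform import Rotation as R
s=ctrl.state();print(s['joints'],s['ee_pos'],s['ft_force'])
X=R.from_quat(s['tcp_rot']).as_matrix()[:,0];print(np.degrees(np.arctan2(X[1],X[0])),"pitch down",-np.degrees(np.arcsin(X[2])))
a,_=shot('top','t10');b,_=shot('scene','s10');w,_=shot('wrist','w10')
print(balls(w,(230,0,420,200),190,200),balls(a,(145,230,345,320),150),balls(b,(220,240,400,400),160))
o=np.hstack([cv2.resize(a[225:325,140:390],(500,200)),np.zeros((200,300,3),np.uint8)])
q=np.hstack([cv2.resize(b[235:395,220:400],(427,380)),cv2.resize(w[:320],(373,240))[:240].repeat(1,0) if 0 else np.vstack([cv2.resize(w,(373,280)),np.zeros((100,373,3),np.uint8)])])
cv2.imwrite('pics/c10.png',np.vstack([o,q]))
E
```

```text
time_s: 16.02
ee_pos: [0.4134, 0.1172, 0.2436]
tcp_rot: [0.795, 0.601, -0.062, 0.05]
ft_force: [-0.4, 0.8, -2.0]
width: 0.185
grasp_force: 117.8
[-0.1427  0.2691 -0.4339  1.9954  0.259   1.0337 -0.9933] [0.4134 0.1172 0.2436] [-0.3939  0.8418 -2.0372]
74.15089063992355 pitch down 9.147698715818604
[(1117, [339.0, 11.0]), (432, [416.0, 101.0])] [(2582, [201.0, 244.0]), (187, [301.0, 304.0])] [(130, [231.0, 271.0]), (91, [227.0, 331.0]), (12, [238.0, 338.0]), (49, [231.0, 341.0]), (21, [260.0, 366.0])]
```

View pics/c10.png

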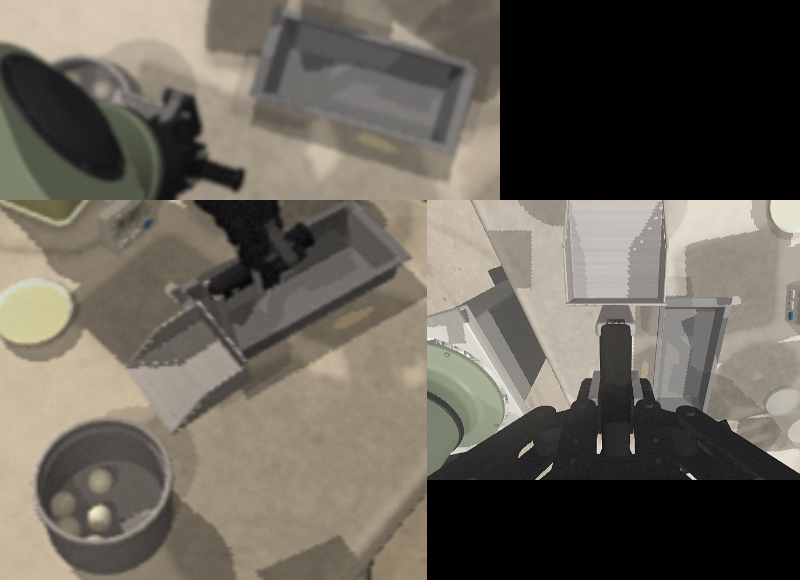

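The scene crop shows the jar with the balls inside at (62,503), (67,527), (100,480), (98,516) and (93,540). The tray and scoop are empty and nothing lies on the bench. I'm returning the scoop to its mat.

```bash
python3 -m pendant '{"translation":[[0,0,0.2],[0.05,-0.3,0.1],[0.1,-0.6,0],[0.15,-0.85,0],[0.2,-0.9,0],[0.2,-0.9,0],[0.2,-0.9,0],[0.2,-0.9,0],[0.2,-0.9,0],[0.2,-0.9,0],[0.2,-0.85,0],[0.19,-0.62,0]],"rotation":[[0.0735,-0.0205,0],[0.0735,-0.0205,0],[0,0,0.05],[0,0,0.05],[0,0,0.05],[0,0,0.05],[0,0,0.05],[0,0,0.05],[0,0,0.05],[0,0,0.05],[0,0,0],[0,0,0]]}'; python3 -m pendant '{"translation":[[0,-0.8,0],[0,0,0],[0,0,0]],"rotation":[[0,0,0],[0,0,0],[0,0,0]]}'; cat > d.py <<'E'
from h import *
np.set_printoptions(precision=4,suppress=True)
from scipy.spatial.transform import Rotation as R
s=ctrl.state();q=np.array([.656,.755,0,0]);q/=np.linalg.norm(q)
print(s['ee_pos'],s['ft_force'],s['moment'],"d units",(np.array([.5148,-.3998,.0758])-s['ee_pos'])/.06,"rot units",(R.from_quat(q)*R.from_quat(s['tcp_rot']).inv()).as_rotvec()/np.radians(60))
E
python3 d.py
```

```text
time_s: 17.68
ee_pos: [0.5278, -0.3974, 0.2594]
tcp_rot: [0.652, 0.758, 0.0, 0.001]
ft_force: [0.4, 1.4, -0.3]
width: 0.189
grasp_force: 117.8
time_s: 18.05
ee_pos: [0.528, -0.4427, 0.2595]
tcp_rot: [0.652, 0.758, 0.001, 0.001]
ft_force: [-0.1, 0.8, -1.7]
width: 0.186
grasp_force: 117.9
[ 0.528  -0.4427  0.2595] [-0.0836  0.7637 -1.6835] [-0.0599 -0.0026  0.0035] d units [-0.2193  0.7156 -3.0625] rot units [-0.0006  0.0021 -0.0099]
```

```bash
python3 -m pendant '{"translation":[[-0.12,0.36,0],[-0.1,0.355,-0.3],[0,0,-0.6],[0,0,-0.6],[0,0,-0.6],[0,0,-0.5],[0,0,-0.25],[0,0,-0.1],[0,0,-0.05],[0,0,0],[0,0,0]],"rotation":[[0,0.002,-0.01],[0,0,0],[0,0,0],[0,0,0],[0,0,0],[0,0,0],[0,0,0],[0,0,0],[0,0,0],[0,0,0],[0,0,0]]}';python3 d.py
```

```text
time_s: 19.42
ee_pos: [0.5142, -0.4014, 0.0812]
tcp_rot: [0.657, 0.754, 0.0, 0.001]
ft_force: [0.4, -0.1, -2.0]
width: 0.183
grasp_force: 117.8
[ 0.5142 -0.4014  0.0812] [ 0.3932 -0.1029 -2.0324] [-0.0758 -0.0324 -0.0031] d units [ 0.01    0.0259 -0.0905] rot units [0.0013 0.0016 0.0017]
```

```bash
python3 -m pendant '{"translation":[[0.01,0.026,-0.05],[0,0,-0.03],[0,0,-0.015],[0,0,0]],"rotation":[[0,0,0],[0,0,0],[0,0,0],[0,0,0]]}';python3 d.py
```

```text
time_s: 19.92
ee_pos: [0.5148, -0.4001, 0.0755]
tcp_rot: [0.657, 0.754, -0.0, 0.001]
ft_force: [-1.7, -0.3, 9.2]
width: 0.179
grasp_force: 119.5
[ 0.5148 -0.4001  0.0755] [-1.6635 -0.3139  9.2307] [ 0.1037  0.4112 -0.0133] d units [-0.0005  0.0054  0.0049] rot units [0.0016 0.0017 0.0019]
```

```bash
python3 -m pendant '{"translation":[[0,0,0.005],[0,0,0],[0,0,0],[0,0,0],[0,0,0],[0,0,0]],"rotation":[[0,0,0],[0,0,0],[0,0,0],[0,0,0],[0,0,0],[0,0,0]]}' 1 && python3 -m pendant '{"translation":[[0,0,0.2],[0,0,0.5],[0,0,0.6],[0,0,0.6],[0,0,0.6],[0,0,0.5],[0,0,0.1],[0,0,0]],"rotation":[[0,0,0],[0,0,0],[0,0,0],[0,0,0],[0,0,0],[0,0,0],[0,0,0],[0,0,0]]}'
python3 - <<'E'
from h import *
np.set_printoptions(precision=4,suppress=True)
a,_=shot('top','t12');b,_=shot('scene','s12');w,m=shot('wrist','w12')
roi=w.max(2)[160:300,290:360];n,l,st,ce=cv2.connectedComponentsWithStats((roi<80).astype(np.uint8));i=1+np.argmax(st[1:,4]);print("bar",st[i]+[290,160,0,0,0],ce[i]+[290,160])
a0=cv2.imread("pics/top0.png");b0=cv2.imread("pics/scene0.png")
# changed regions vs start
for nm,p,q in(("top",a0,a),("scene",b0,b)):
    d=cv2.morphologyEx((cv2.absdiff(p,q).max(2)>35).astype(np.uint8),cv2.MORPH_OPEN,np.ones((3,3),np.uint8));n,l,st,ce=cv2.connectedComponentsWithStats(d);print(nm,[st[k].tolist() for k in range(1,n) if st[k,4]>8])
print(balls(a,(145,240,225,320),130,5),balls(b,(230,320,300,390),120,5))
g=cv2.cvtColor(a[240:320,145:225],cv2.COLOR_BGR2GRAY);c=cv2.HoughCircles(cv2.resize(g,None,fx=4,fy=4,interpolation=2),cv2.HOUGH_GRADIENT,1,14,param1=80,param2=14,minRadius=16,maxRadius=27);print(None if c is None else (c[0]/4+[145,240,0]).round(1).tolist())
E
```

```text
time_s: 20.68
ee_pos: [0.5145, -0.3996, 0.0751]
tcp_rot: [0.657, 0.754, 0.0, 0.001]
ft_force: [-0.9, -0.1, 0.6]
width: 1.0
grasp_force: 0.0
time_s: 21.68
ee_pos: [0.5144, -0.3995, 0.2614]
tcp_rot: [0.657, 0.754, 0.0, 0.001]
ft_force: [-0.7, 0.1, -0.2]
width: 1.0
grasp_force: 0.0
bar [ 311  160   27  115 2596] [324.0909 216.6787]
top [[518, 170, 122, 310, 21123], [560, 230, 3, 3, 9], [285, 241, 9, 9, 66], [296, 248, 10, 9, 72], [508, 258, 6, 3, 18], [279, 260, 10, 9, 68], [293, 260, 8, 9, 60], [172, 263, 6, 5, 26], [304, 263, 8, 8, 57], [188, 267, 5, 6, 28], [165, 272, 6, 5, 26], [175, 276, 10, 9, 71], [165, 283, 10, 9, 73], [178, 288, 5, 4, 18], [170, 293, 5, 5, 21], [460, 366, 6, 4, 22]]
scene [[420, 0, 48, 48, 1066], [453, 0, 97, 19, 888], [604, 0, 20, 36, 427], [446, 18, 6, 4, 18], [545, 38, 88, 245, 7599], [404, 52, 60, 73, 2211], [609, 150, 14, 8, 84], [624, 153, 8, 4, 28], [496, 262, 105, 84, 1344], [318, 271, 8, 9, 59], [307, 275, 9, 8, 59], [333, 275, 7, 6, 38], [621, 279, 16, 7, 59], [324, 280, 8, 6, 40], [317, 286, 7, 7, 42], [617, 287, 23, 7, 94], [520, 301, 39, 73, 1572], [638, 310, 2, 5, 10], [258, 349, 8, 9, 58], [242, 359, 8, 7, 46], [257, 364, 9, 8, 65], [246, 370, 6, 5, 25], [590, 378, 50, 31, 614]]
[(1984, [173.0, 262.0]), (43, [179.0, 280.0]), (50, [169.0, 287.0])] [(1116, [246.0, 343.0]), (9, [261.0, 353.0]), (41, [261.0, 367.0])]
[[170.4, 287.4, 4.2], [179.4, 280.1, 4.2]]
```

```bash
python3 -c "
from station import ctrl
print(ctrl.close_job())"
```

```text
the job is handed in; nothing more can be done
None
```

The balls were tipped into the jar (all five left the tray; I made out at least four in the jar and none outside it), the scoop stands level on its mat, the bottle, petri dish and timer have not moved, and the job was handed in at about 22 s.

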